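# Unclamp the heated mixer's tube block and hold it up level

### The job

Swing the red clamp lever on the heated block mixer fully open, then lift the aluminium tube block straight up out of its well by its black T handle, keeping it upright because there are samples in it. Finish while holding it: keep it in the gripper, level and still, straight above the well with at least 8 cm of free air between its underside and the top of the mixer, so that I can wipe out the well. Leave the lever open and do not disturb the glassware and the other things standing around the mixer.

Things in the scene. Friction and masses are not known exactly. Their poses are not given: they have to be found in the camera images.
- mixer: Heated block mixer, fixed to the bench: white housing 230 deep (x) x 170 wide (y) mm, grey flat deck on top 95 mm above the bench, blue sloping control panel at its front (-x). Origin: centre of its underside; x to the rear, y to its left, z up. It stands at differing places and yaws.
- well (a point): Centre of the well's mouth, on the deck's plane (95 mm up), 35 mm behind the mixer's centre. The well is 71 (x) x 101 (y) mm and 27 mm deep; the block has about 2.5 mm play on each side.
- clamp (a joint): Clamp lever's angle, rad: 0 shut, 1.45 fully open (stop). It turns about a vertical pivot, counter-clockwise from above as it opens, is stiff and stays where it is left (about 2 N at its grip to move it). At the start it is shut or nearly so (0 to 0.2). Shut, its steel tongue lies over a lug on the block's front and holds the block down; from about 1.2 the block is free.
- clamp_grip (a point): Point to take the red upright grip of the lever: on the grip's axis, 34 mm above the deck. The grip is a round post 16 mm in diameter, its top 46 mm above the deck, 60 mm from the pivot, on a flat red arm 12 mm wide whose top is 18 mm above the deck. Shut, it stands to the left (+y of the mixer) of the pivot; open, in front of it (-x).
- clamp_pivot (a point): On the lever's pivot axis, on the mixer's centre line 59 mm in front of the well's centre, at the same height as clamp_grip (34 mm above the deck).
- block: Exchangeable aluminium tube block, 66 (x) x 96 (y) x 42 (z) mm, 0.5 to 0.8 kg, with capped tubes standing 5 mm above its top, and a steel lug at its front. Loose; it sits in the well with its underside 68 mm above the bench (27 mm below the deck), turned as the mixer is. Origin: centre of its underside; z is up when level.
- block_handle (a point): Centre of the block's black T handle, 82 mm above the block's underside: a flat-sided bar 14 mm thick (block's x), 64 mm long (block's y), 18 mm tall, on a 9 mm post that rises from the block's centre. The block balances below this point. Between the bar's underside and the block's top are 31 mm.
- beaker: Glass beaker, 68 mm wide, 90 mm tall, loose beside the mixer, leave alone. Origin: centre of its underside.
- flask: Small clear glass flask with a round belly 72 mm wide, 90 mm tall, loose beside the mixer, leave alone. Origin: centre of its underside.
- tip_box: Yellow pipette tip box with turquoise tips, 80 x 115 x 69 mm, loose beside the mixer, leave alone. Origin: centre of its underside.
- vortex: Round white vortex mixer with a black rubber cup, 128 mm wide, 74 mm tall, loose beside the mixer, leave alone. Origin: centre of its underside.
There are look-alikes about, which are no part of the job. Leave any blue or green look-alike of the block alone.

How it is judged (in metres and radians):
On the way, in this order (a step that is already met when the one before it is completed fails the run):
1. the clamp lever is swung fully open while the block still sits in its well (value of joint clamp above 1.25 rad and z of block in the frame of well below -0.02 m), for 0.2 s.
2. the block hangs level in the gripper, clear above the well (z of block in the frame of well above 0.075 m and horizontal distance between block and well below 0.05 m and angle between block's own z axis and vertical below 0.1 rad and contact force between block and the fingers above 2 N), for 0.3 s.
At the end, for the whole second after the job is handed in: The fingers hold the block: underside at least 75 mm above the deck, centre within 50 mm of the well's seen from above, within 0.10 rad of level, still (under 20 mm/s, 0.15 rad/s), touching neither mixer nor bystanders; lever open beyond 1.25 rad (all of step 2 and value of joint clamp above 1.25 rad and linear speed of block below 0.02 m/s and angular speed of block below 0.15 rad/s and contact force between block and beaker below 0.5 N and contact force between block and flask below 0.5 N and contact force between block and tip_box below 0.5 N and contact force between block and vortex below 0.5 N and contact force between block and mixer below 0.5 N); the arm keeps its last pose, push and grip.
It fails at once if the block is tipped by more than 17 degrees (angle between block's own z axis and vertical above 0.3 rad).
It fails at once if the block is pulled up before the clamp is open (value of joint clamp below 0.8 rad and z of block in the frame of well above -0.02 m).
It fails at once if the beaker, flask, tip box or vortex mixer is shifted by more than 20 mm or tipped over (distance of any of beaker, flask, tip_box, vortex from where it was at the start of the episode above 0.02 m or angle between any of beaker, flask, tip_box, vortex's own z axis and vertical above 0.3 rad).
It also fails if it takes over 45 s, if anything falls off the work surface, if the arm or the gripper's body presses on something with over 40 N, if the wrist force passes 120 N, or if a joint passes its speed limit or range.

### The arm

A 6-joint arm with a two-finger parallel gripper is mounted at the origin on the work surface. World frame = base frame: x ahead of the robot, y to its left, z up, the work surface at z = 0. Lengths are in m, angles in degrees, forces in N, time in s.
With the tool pointing down it reaches from about 0.35 to 0.875 m from the base axis. Payload 4.2 kg.
Tool frame: the origin (TCP) lies midway between the tips of the shut fingers; the grasp point (between the pads) lies 19 mm behind it; z points along the fingers, y is the line along which they close (so a half turn about z gives the same grasp; the last joint's range is limited). The gripper opens to 87 mm and grips with 3 to 60 N. Pads are 19 mm wide; open, the fingers measure 117 mm over their backs; the gripper's body (75 mm by 190 mm) begins 51 mm behind the grasp point.
Start: joints at [-54.798, 22.042, 0.453, 0, -68.411, -14.817], TCP at [0.218, -0.586, 0.223] pointing down, gripper open.
Joint ranges: [-179.83, 179.83], [-69.29, 118.12], [-61.27, 80.66], [-181.25, 117.63], [-171.15, -9.14], [-177.46, 177.46]. Speed limits (degrees/s): [159.86, 159.86, 180, 180, 180, 180].

### API

Orientations are given as [roll, pitch, yaw] about the fixed x, y, z axes, in that order (R = Rz(yaw) Ry(pitch) Rx(roll)).
In Python, from workcell import env gives the robot as it stands. The module is installed in compiled form; this text tells all that it offers. Calls block until the motion is done:
- env.goto(position, orientation): joint-space move of the TCP to a pose.
- env.move_straight(position, rotation=None, rate=0.15, force_limit=None): straight line of the TCP; rotation=None keeps the orientation; rate is the mean speed in m/s. With force_limit (N) it stops when the force on the tool has changed by that much, and returns True; else False.
- env.set_joints(angles): joint-space move.
- env.gripper_to(opening, grasp_force=None): opening from 0.0 (shut) to 1.0 (fully open); grasp_force is the grip in N (None keeps the last); returns when the fingers have stopped.
- env.dwell(seconds).
- env.inverse_kinematics(position, orientation): joint angles nearest the present ones, or None.
- env.read_state(): the state.
- env.grab_frame(name): name is "scene" or "side" or "wrist"; returns a dict with "image" (384x512x3 uint8, blue, green, red), "fx", "fy", "cx", "cy" (pixels), "position" and "orientation" of the camera in the world. Camera axes: x right, y up, looking along -z (the intrinsics and any distortion apply to the point x, -y, -z); pixel columns grow to the right and rows downward; lengths in m; the calibration is good to about 2 mm. A picture is of the moment at which its call begins. There is no depth.
A pose or a line that the arm cannot do raises env.Unreachable and nothing moves.
- env.close_job(): hands the job in; it is judged then, once.
Trained networks look in a picture, given as the dict that the camera call returned (one of the last four; its "shot" number tells which), for a name from the list of things; names that differ only in an ending like _2 or _b are one class to them, and where a whole thing is asked for, a point or a joint stands for the part that bears it (a point fixed in the world has none). Each returns a list of dicts, best first, with "score" (0 to 1); they miss things now and then, are a little off and sometimes report something else, mostly with a low value. They report only what shows in the picture. A call takes as long as a camera call. They do not tell look-alikes from the thing itself.
- env.search_frame(picture, thing): "xyz" ([x, y, z] in m, in world coordinates, good to about 4 mm: the middle of the surface that is visible of it).
- env.trace(picture, thing): "mask" (384x512 bool, what is visible of it).
The state is a dict: "clock": time; "joint_positions": joint angles; "qvel": joint speeds; "joint_torque": joint torques, N m; "position": TCP position; "tool_rot": TCP orientation; "force": force on the tool from outside, world axes, zero at the start; "wrist_torque": the same for the moment, N m; "opening": opening from 0.0 (shut) to 1.0 (fully open); "finger_force": force on a finger pad.
Only numpy, scipy, OpenCV 4.12 (cv2) and the standard library are available. Lean on these libraries where they do the work, as an engineer would, in place of code of your own. Each camera call takes 0.05 s, during which the arm holds its last target. There are 200 camera calls.

## Working session

There is one attempt and no reset: what is moved stays moved. The work goes in short steps, each a Python script; the robot and the scene stay as the last script left them, time stands still between calls to the robot, and variables do not carry over. Pictures are saved under pics/ and viewed, at most 10 in all, crops included, and the job is handed in when it is done.

```bash
mkdir -p pics
python3 - <<'E'
from workcell import env
import cv2,numpy as np
ims=[]
for n in("scene","side"):
    p=env.grab_frame(n); ims.append(p["image"]); print(n,[np.round(p[k],3) for k in("fx","fy","cx","cy","position","orientation")],[k for k in p])
    for t in("mixer","block","block_handle","clamp_grip","clamp_pivot","beaker","flask","tip_box","vortex"):
        try: print(t,[(np.round(d["xyz"],3).tolist(),round(d["score"],2)) for d in env.search_frame(p,t)])
        except Exception as e: print(t,e)
    cv2.imwrite(f"pics/{n}.png",cv2.resize(p["image"],(768,576)))
print(env.read_state())
E
```

```text
scene [np.float64(367.907), np.float64(367.907), np.float64(253.598), np.float64(188.799), array([ 0.964, -0.217,  0.792]), array([33.427, -0.632, 53.898])] ['image', 'fx', 'fy', 'cx', 'cy', 'position', 'orientation', 'shot']
mixer [([0.617, -0.059, 0.093], 0.82)]
block [([0.816, 0.142, 0.044], 0.97), ([0.842, -0.01, 0.036], 0.88), ([0.628, -0.034, 0.107], 0.79)]
block_handle [([0.822, 0.145, 0.04], 0.8), ([0.626, -0.033, 0.109], 0.78), ([0.842, -0.012, 0.041], 0.71)]
clamp_grip [([0.561, -0.03, 0.113], 0.88)]
clamp_pivot [([0.615, -0.058, 0.094], 0.76)]
beaker [([0.59, 0.184, 0.061], 0.65)]
flask [([0.445, 0.096, 0.049], 0.81)]
tip_box [([0.745, -0.178, 0.048], 0.74)]
vortex [([0.606, -0.25, 0.045], 0.81)]
side [np.float64(416.333), np.float64(416.333), np.float64(263.479), np.float64(195.45), array([0.581, 0.795, 0.856]), array([ 4.50500e+01,  6.10000e-02, -1.76427e+02])] ['image', 'fx', 'fy', 'cx', 'cy', 'position', 'orientation', 'shot']
mixer [([0.579, 0.016, 0.092], 0.71), ([0.588, -0.229, 0.051], 0.29)]
block [([0.807, 0.169, 0.044], 0.97), ([0.828, 0.015, 0.042], 0.79), ([0.6
[... 485 characters left out ...]
.051], 0.93)]
{'clock': 1.0, 'joint_positions': array([-5.47970258e+01,  2.20435481e+01,  4.53981885e-01,  9.55112885e-04,
       -6.84124171e+01, -1.48161388e+01]), 'qvel': array([0.08352366, 0.03228024, 0.07936004, 0.06066062, 0.02066231,
       0.05113884]), 'joint_torque': array([ 1.73282206e-04, -3.90473413e+01,  1.87626028e+01,  4.22434419e+00,
        1.55937747e-02, -2.26562389e-05]), 'position': array([ 0.2177339 , -0.5858338 ,  0.22254213]), 'tool_rot': array([ 1.79998310e+02, -1.36575097e-03, -1.59612813e+02]), 'force': array([-0.47383206, -1.00925238, -0.01106902]), 'wrist_torque': array([-0.03999672, -0.01300225, -0.02039312]), 'finger_force': 0.0, 'opening': 0.9995774970447369}
```

View pics/scene.png

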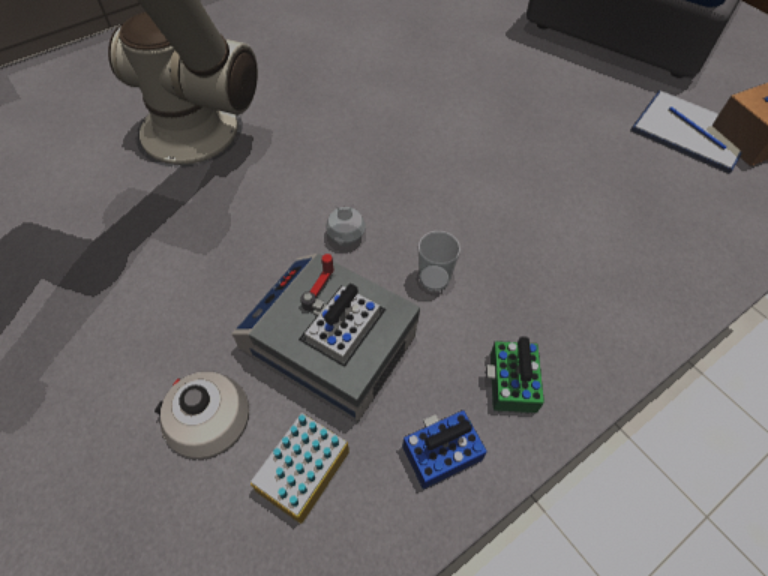

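View pics/side.png

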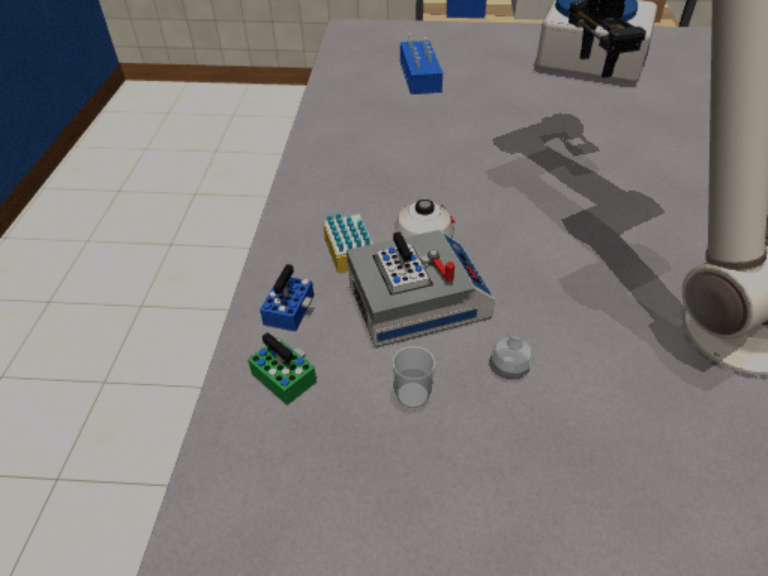

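The scene picture shows the mixer with the silver/white block, black bar at (341,304) and red grip at (328,262). Blue (445,445) and green (518,375) blocks stand on the bench and are look-alikes. The one in the mixer's well is the target. Next: a look from above with the wrist camera.

```bash
cat > h.py <<'E'
from workcell import env
import numpy as np,cv2
from scipy.spatial.transform import Rotation as R
def ray(p,u,v,z):
    d=R.from_euler("xyz",p["orientation"],degrees=True).apply([(u-p["cx"])/p["fx"],-(v-p["cy"])/p["fy"],-1])
    c=np.array(p["position"]); return c+d*(z-c[2])/d[2]
def proj(p,X):
    q=R.from_euler("xyz",p["orientation"],degrees=True).inv().apply(np.array(X)-p["position"])
    return p["cx"]-p["fx"]*q[0]/q[2], p["cy"]+p["fy"]*q[1]/q[2]
E
python3 - <<'E'
from h import *
p=env.grab_frame("scene")
for n,u,v,z in[("grip",328,257,.141),("bar1",332,319,.155),("bar2",351,290,.155),("piv",308,299,.115),("RL",420,313,.095),("RR",355,405,.095)]:
    print(n,ray(p,u/1.5,v/1.5,z).round(3))
p=env.grab_frame("side")
for n,u,v,z in[("grip",450,264,.141),("bar1",396,237,.155),("bar2",409,258,.155),("piv",433,257,.115),("RL",371,302,.095),("RR",348,262,.095)]:
    print(n,ray(p,u/1.5,v/1.5,z).round(3))
yaw=-100
env.goto([.52,-.04,.36],[180,0,yaw])
p=env.grab_frame("wrist");print(np.round(p["position"],3),np.round(p["orientation"],1),env.read_state()["clock"],env.read_state()["joint_positions"].round())
cv2.imwrite("pics/w1.png",cv2.resize(p["image"],(768,576)))
E
```

```text
grip [0.54  0.007 0.141]
bar1 [ 0.637 -0.049  0.155]
bar2 [ 0.614 -0.003  0.155]
piv [ 0.569 -0.048  0.115]
RL [0.673 0.077 0.095]
RR [ 0.733 -0.08   0.095]
grip [0.538 0.005 0.141]
bar1 [ 0.633 -0.044  0.155]
bar2 [0.608 0.009 0.155]
piv [ 0.567 -0.041  0.115]
RL [0.669 0.058 0.095]
RR [ 0.72  -0.04   0.095]
[ 0.506 -0.116  0.521] [-1.620e+01 -1.000e-01  1.699e+02] 3.4333 [ 13.   8.   1.   0. -83. -23.]
```

View pics/w1.png

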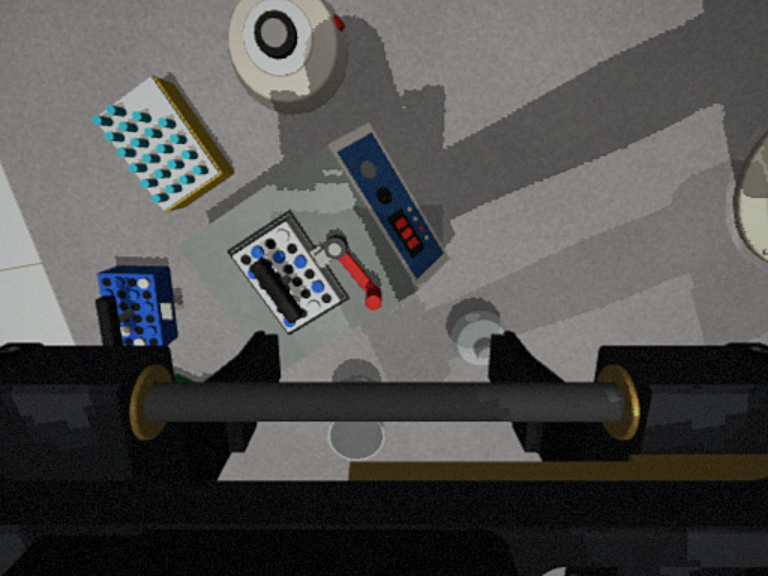

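Wrist view: red grip top (374,299), pivot (334,247), well corners near (290,210), (348,297), (291,333) and (229,250), black bar from (256,264) to (298,316). It's the silver block in the well, and the lever is shut. Next, fit the pose.

Run:
```python
from h import *
from scipy.optimize import least_squares
p=env.grab_frame("wrist")
c=[ray(p,u/1.5,v/1.5,.095)[:2] for u,v in[(290,210),(348,297),(291,333),(229,250)]]
model=np.array([[-.0355,-.0505],[-.0355,.0505],[.0355,.0505],[.0355,-.0505]])
def f(q):
    a=q[2];r=np.array([[np.cos(a),-np.sin(a)],[np.sin(a),np.cos(a)]]);return ((model@r.T+q[:2])-c).ravel()
s=least_squares(f,[.62,-.03,.4]);a=s.x[2];print("well",s.x[:2].round(4),np.degrees(a),(s.fun*1000).round(1))
fx=np.array([np.cos(a),np.sin(a)]);print("pivot pred",s.x[:2]-.059*fx,"meas",ray(p,334/1.5,247/1.5,.115).round(4))
print("grip",ray(p,374/1.5,299/1.5,.141).round(4))
print("bar",ray(p,256/1.5,264/1.5,.159).round(4),ray(p,298/1.5,316/1.5,.159).round(4))
hsv=cv2.cvtColor(p["image"],cv2.COLOR_BGR2HSV)
im=p["image"][120:240,140:290]
cv2.imwrite("pics/w2.png",cv2.resize(im,(750,600),interpolation=cv2.INTER_CUBIC))
```

```text
well [ 0.6198 -0.026 ] 22.039624710185002 [ 1.4  3.4  2.1 -1.4 -0.4 -3.8 -3.1  1.8]
pivot pred [ 0.56508726 -0.04813013] meas [ 0.5663 -0.0489  0.115 ]
grip [0.5358 0.0016 0.141 ]
bar [ 0.6297 -0.0535  0.159 ] [ 6.048e-01 -2.000e-04  1.590e-01]
```

View pics/w2.png

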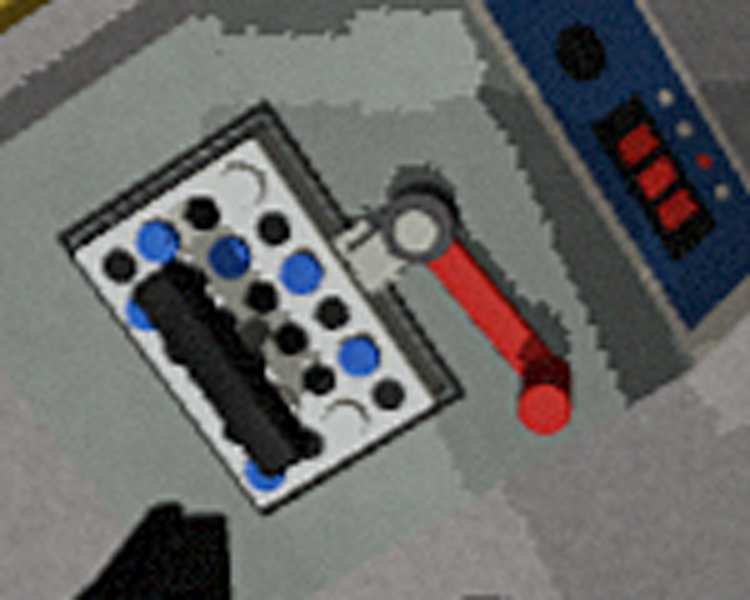

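The crop confirms it: silver block in the well, lug under the tongue, yaw about 24°, well about (0.618,-0.026). The lever is at about 0.12 rad. Next, take the lever and swing it.

Run:
```python
from h import *
P=np.array([.565,-.0495]);
def at(th,r=.060,z=.117): return [*(P+r*np.array([np.cos(np.radians(th)),np.sin(np.radians(th))])),z]
g=[.5355,.0015]
env.gripper_to(.5,15)
env.goto([*g,.22],[180,0,-59])
print(env.move_straight([*g,.117],rate=.1,force_limit=8))
env.gripper_to(0,15)
s=env.read_state();print(s["opening"],s["finger_force"],s["position"].round(4),s["force"].round(1))
for th in list(range(130,191,10))+[195,198]:
    hit=env.move_straight(at(th),[180,0,th-180],rate=.06,force_limit=25)
    s=env.read_state();print(th,hit,s["position"].round(4),s["force"].round(1),round(s["opening"],3))
    if hit: break
print(s["clock"])
p=env.grab_frame("scene");cv2.imwrite("pics/s2.png",cv2.resize(p["image"][130:290,130:330],(800,600)))
```

```text
False
0.1732985537463693 14.999478610698134 [0.5362 0.002  0.1173] [1.6 3.4 0.7]
130 False [ 0.5276 -0.0042  0.1173] [ 5.1 -3.2 -1.9] 0.178
140 False [ 0.5205 -0.0117  0.1173] [ 6.  -4.4 -2.6] 0.173
150 False [ 0.5151 -0.0202  0.1174] [ 6.5 -4.7 -4. ] 0.178
160 False [ 0.5112 -0.0294  0.1174] [ 7.4 -3.1 -5.9] 0.181
170 False [ 0.5089 -0.0392  0.1174] [ 8.3 -2.3 -5.8] 0.178
180 False [ 0.5083 -0.0493  0.1174] [ 8.  -0.4 -5.5] 0.175
190 False [ 0.5095 -0.0595  0.1174] [ 8.2  0.4 -6.4] 0.177
195 False [ 0.5105 -0.0631  0.1174] [ 6.6  6.4 -4.1] 0.18
198 False [ 0.5109 -0.0634  0.1173] [ 3.4 18.9 -1. ] 0.179
9.7
```

View pics/s2.png

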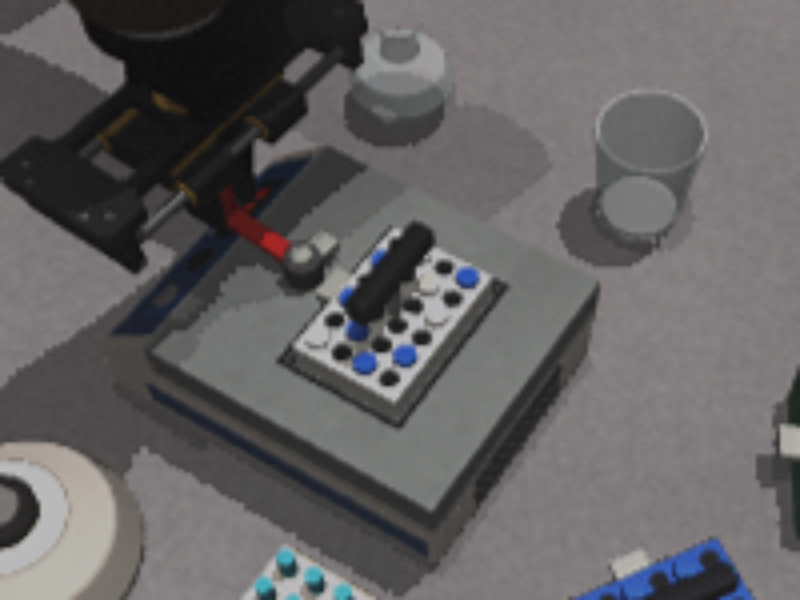

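The lever (pivot at crop (303,255)) now points forward and is at its stop: the reaction built up to 19 N at theta≈195°. The block is still seated. Next, release it and look closely at the handle.

Run:
```python
from h import *
env.move_straight([.5105,-.0625,.1174],[180,0,15],rate=.05)
env.gripper_to(.45)
s=env.read_state()["position"]
env.move_straight([s[0],s[1],.23],rate=.15)
env.goto([.618,-.026,.26],[180,0,-66])
p=env.grab_frame("wrist");print(env.read_state()["clock"],env.read_state()["joint_positions"].round())
print(proj(p,[.617,-.027,.159]))
print([ (d["xyz"].round(4) if hasattr(d["xyz"],"round") else d["xyz"],d["score"]) for d in env.search_frame(p,"block_handle")])
for d in env.trace(p,"block_handle")[:1]:
    m=d["mask"].astype(np.uint8);print(m.sum(),cv2.minAreaRect(cv2.findNonZero(m)))
cv2.imwrite("pics/w3.png",cv2.resize(p["image"],(768,576)))
```

```text
12.9917 [ 13.  20.   3.  -0. -73.  11.]
(np.float64(255.78149079676783), np.float64(191.60802663717325))
[([0.8143, 0.1417, 0.0464], 0.96), ([0.6253, -0.0323, 0.112], 0.95), ([0.8263, -0.0114, 0.0421], 0.74)]
5199 ((257.0, 177.49996948242188), (67.99998474121094, 88.99998474121094), 0.0)
```

View pics/w3.png

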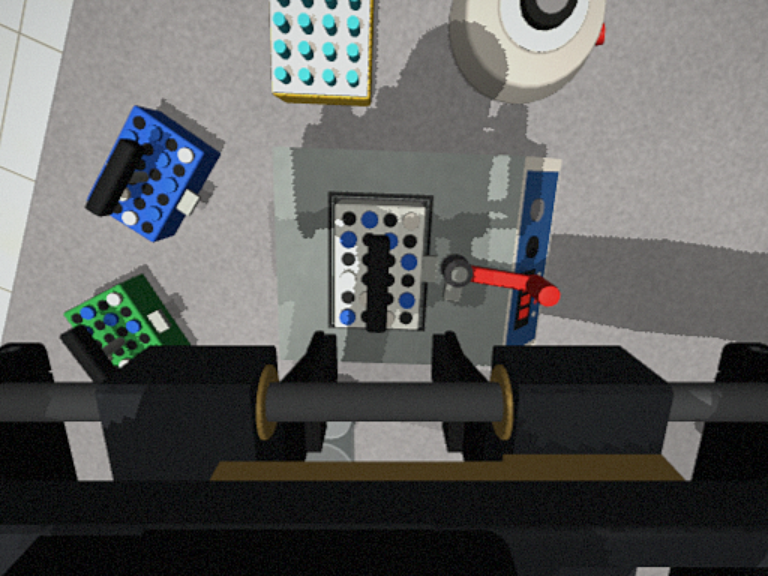

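Wrist view: the bar runs (377,235)–(377,331), vertical in the image, so the tool yaw matches. The lever is open, grip at (547,293). Compute the bar centre and finish the lift.

Run:
```python
from h import *
p=env.grab_frame("wrist")
top=ray(p,377/1.5,238/1.5,.159);bot=ray(p,376.5/1.5,329/1.5,.159)
print(top,bot,np.linalg.norm(top-bot));c=(top+bot)[:2]/2
yaw=np.degrees(np.arctan2(*(bot-top)[[1,0]]))-90
print("handle",c,"yaw",yaw)
w=(ray(p,329/1.5,193/1.5,.095)+ray(p,433/1.5,193/1.5,.095))/2;print("well rear-side edge mid",w,"->well",w[:2]+.0505*np.array([-np.sin(np.radians(24)),np.cos(np.radians(24))]))
piv=ray(p,457/1.5,271/1.5,.115);g=ray(p,548/1.5,296/1.5,.141);v=(g-piv)[:2]
print("lever",np.linalg.norm(v),np.degrees(np.arctan2(v[1],v[0]))%360-114)
```

```text
[ 0.63387113 -0.05433315  0.159     ] [0.60981891 0.00116309 0.159     ] 0.060484237894706395
handle [ 0.62184502 -0.02658503] yaw 23.432039472920607
well rear-side edge mid [ 0.64131545 -0.07637063  0.095     ] ->well [ 0.62077525 -0.03023658]
lever 0.06003191530614243 79.17183098827235
```

Run:
```python
from h import *
c=[.6213,-.0267]
def st(t):
    s=env.read_state();print(t,s["position"].round(4),s["tool_rot"].round(1),s["force"].round(1),s["wrist_torque"].round(2),round(s["opening"],3),round(s["finger_force"],1),round(s["clock"],1))
env.move_straight([*c,.20],[180,0,-66.3],rate=.1)
print(env.move_straight([*c,.131],rate=.06,force_limit=8));st("down")
env.gripper_to(0,45);st("grip")
s=env.read_state()["position"]
print(env.move_straight([s[0],s[1],.141],rate=.03,force_limit=25));st("10mm")
p=env.grab_frame("side");cv2.imwrite("pics/s3.png",cv2.resize(p["image"][120:270,190:390],(800,600)))
```

```text
False
down [ 0.6216 -0.0267  0.1315] [-179.9   -0.   -66.3] [ 0.7  0.3 -0.7] [-0.01  0.16 -0.03] 0.45 0.0 15.2
grip [ 0.6218 -0.0266  0.1311] [-179.9   -0.   -66.3] [ 1.3  0.  -0.6] [ 0.08 -0.26 -0.02] 0.153 44.8 15.8
False
10mm [ 0.6211 -0.0266  0.1406] [179.9   0.  -66.3] [-0.3  0.8 -5.5] [0.   0.1  0.02] 0.152 44.8 16.2
```

View pics/s3.png

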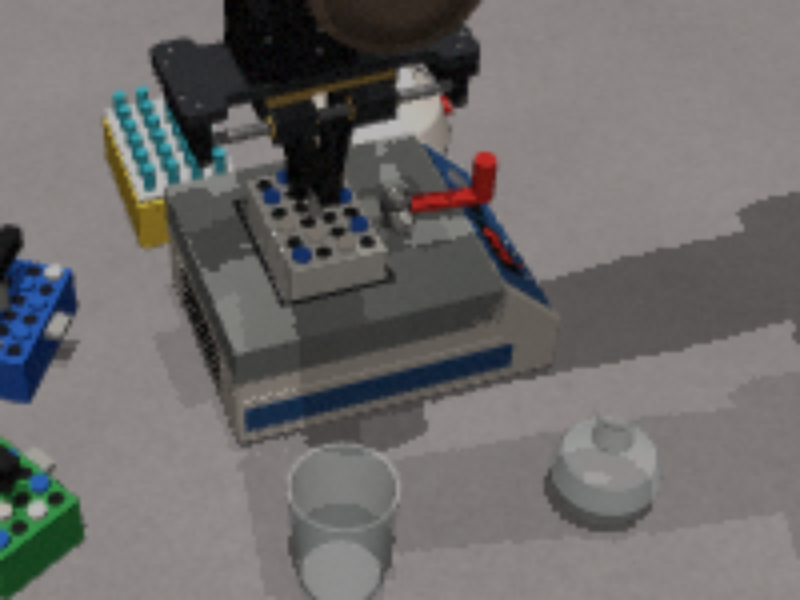

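The block (crop (320,235)) is rising level in the gripper, and the weight shows (5.5 N). The lever is open at (485,180). Next, lift it fully.

Run:
```python
from h import *
print(env.move_straight([.6205,-.0268,.256],rate=.05,force_limit=15));env.dwell(1)
s=env.read_state();print(s["position"].round(4),s["force"].round(1),s["wrist_torque"].round(2),round(s["opening"],3),round(s["finger_force"],1),round(s["clock"],1))
p=env.grab_frame("side");cv2.imwrite("pics/s4.png",cv2.resize(p["image"][90:240,190:390],(800,600)))
```

```text
False
[ 0.6205 -0.0268  0.256 ] [ 0.3  0.2 -6. ] [0.02 0.12 0.  ] 0.158 44.8 19.8
```

View pics/s4.png

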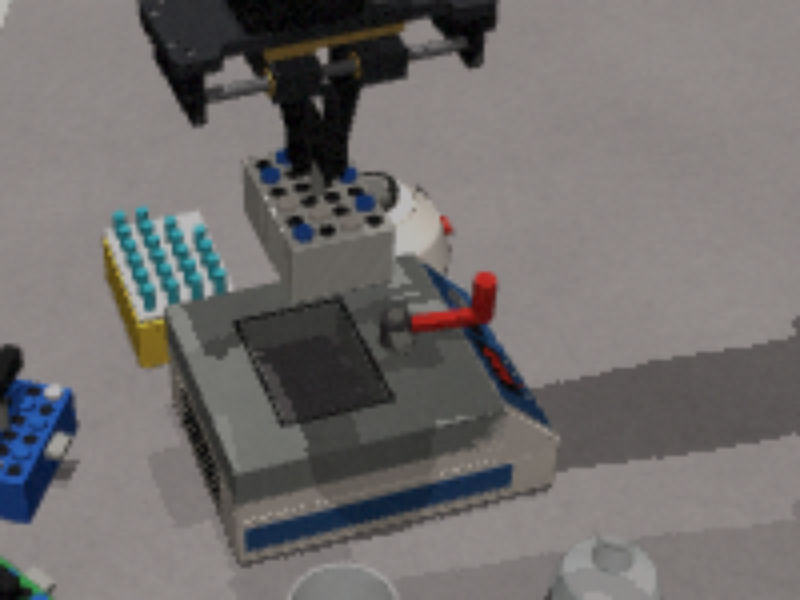

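The block hangs level at crop (320,225), above the empty well (315,360), about 97 mm clear. The lever is open and the bystanders haven't moved.

```bash
python3 -c "
from workcell import env
print(env.close_job())"
```

```text
the job is handed in; nothing more can be done
None
```

The job is handed in, with no verdict returned: the clamp lever is open at its stop, and the gripper holds the block level and still over the empty well, about 97 mm above the deck, with the last picture showing nothing around the mixer disturbed.

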